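Stack the spacer plates and hold the inspection lamp over them

ROBOT

A 6-joint arm with a two-finger parallel gripper is mounted at the origin on the work surface. World frame = base frame: x ahead of the robot, y to its left, z up, the work surface at z = 0. Lengths are in mm, angles in rad, forces in N, time in s.
With the tool pointing down it reaches from about 400 to 925 mm from the base axis. Payload 12.5 kg.
Tool frame: the origin (TCP) lies at the very end of the fingers, on their centre line; the grasp point (between the pads) lies 19 mm behind it; z points along the fingers, x is the direction in which the jaws open and shut, and the axes are right-handed (so a half turn about z gives the same grasp; the last joint's range is limited). The gripper opens to 95 mm and grips with 3 to 60 N. Pads are 20 mm wide; open, the fingers measure 119 mm over their backs; the gripper's body (75 mm by 180 mm) begins 59 mm behind the grasp point.
Start: joints at [1.101, 0.491, 1.559, -0, 1.092, -0.106], TCP at [222.378, 584.121, 186.761] pointing down, gripper open.
Joint ranges: [-3.1, 3.1], [-0.84, 2.19], [0.05, 2.79], [-1.13, 4.28], [0.06, 2.93], [-2.69, 2.69]. Speed limits (rad/s): [2.22, 2.22, 2.79, 3.14, 3.14, 3.14].

INTERFACE

Orientations are given as [roll, pitch, yaw] about the fixed x, y, z axes, in that order (R = Rz(yaw) Ry(pitch) Rx(roll)).
In Python, from cell import state, viewer, ticket, look_for, regions_of gives the robot as it stands.
- The arm moves only by the shell command python3 -m inch 'ROWS'. ROWS is JSON, a list of rows, each a list of 7 numbers: the turn, a rotation vector about the world's x, y, z in degrees, then the shift along the world's x, y, z in mm, then the opening, from -1 (shut) to 1 (fully open). In form: [[rx, ry, rz, tx, ty, tz, hand], ...]. A call has 1 to 10 rows; each row shifts and turns the commanded pose from where the row before left it; what a row does not reach is not made up. A row lasts 1/10 s, in which the tool goes at most 50 mm and 8.59 degrees, less where a joint would pass 70% of its speed; a pose out of reach is approached as far as the arm can. A call with a gripper value outside its range is refused whole. The fingers move at their own pace and stop on an object; the grip force is fixed at half the most. Time passes only in rows, so rows that do not move let the fingers close. It gives the time, the measured TCP pose, the force and the opening at its end, in the units of the state.
- state(): the state, without advancing time (a new reading comes with each control period).
- viewer.read_camera(name): name is "side" or "top"; returns a dict with "color" (480x640x3 uint8, red, green, blue), "depth" (480x640 float32, mm along the optical axis (not along the pixel's ray), 0 where there is no reading), "fx", "fy", "cx", "cy" (pixels), "position" and "orientation" of the camera in the world. Camera axes: x right, y down, z forward; pixel columns grow to the right and rows downward; lengths in mm; the calibration is good to about 2 mm. A picture is of the moment at which its call begins.
- ticket.job_done(): hands the job in, once; it reports no verdict.
Trained networks look in the newest picture that a camera, given by its name, has taken for a name from the list of things; names that differ only in an ending like _2 or _b are one class to them, and where a whole thing is asked for, a point or a joint stands for the part that bears it (a point fixed in the world has none). Each returns a list of dicts, best first, with "score" (0 to 1); they miss things now and then, are a little off and sometimes report something else, mostly with a low value. They report only what shows in the picture. A call takes as long as a camera call. They do not tell look-alikes from the thing itself.
- look_for(name, camera): "box" ([left, top, right, bottom] as shares, 0 to 1, of the picture: columns of its width, rows of its height, round what is visible of it).
- regions_of(name, camera): "pixels" (480x640 bool, what is visible of it) and "box" ([left, top, right, bottom] as shares, 0 to 1, of the picture: columns of its width, rows of its height, round what is visible of it).
The state is a dict: "t": time; "joints": joint angles; "qvel": joint speeds; "tau": joint torques, N m; "eef_pos": TCP position; "tcp_rot": TCP orientation; "ft_force": force on the tool from outside, world axes, zero at the start; "moment": the same for the moment, N m; "opening": opening from 0.0 (shut) to 1.0 (fully open).
Only numpy, scipy, OpenCV 4.12 (cv2) and the standard library are available. Lean on these libraries where they do the work, as an engineer would, in place of code of your own. Each camera call takes 0.05 s, during which the arm holds its last target. There are 200 camera calls.

TASK

Stack the two loose aluminium spacer plates, in either order, squarely on the plate that lies on the plywood board, edges in line so the bolt holes match, and let go of them. Then draw the inspection lamp out of its slanted holder, turn it level with its light strip facing down, and hold it still about a hand's breadth above the pile, light strip over the middle of the pile, so that I can check the holes: finish while still holding it there, touching nothing else with it. Leave everything else on the bench where it is.

Things in the scene. Friction and masses are not known exactly. Their poses are not given: they have to be found in the camera images.
- board: flat plywood board fixed on the bench, 150 mm (its x) by 160 mm (its y) by 18 mm thick, somewhere ahead of the robot. Origin: centre of its underside, z up
- plate_a: bare aluminium spacer plate with two 15 mm bolt holes, the first of the pile, already lying near the middle of the plywood board (its underside 18 mm above the bench), loose; the pile is built on it: 50 mm (its x) by 110 mm (its y) by 12 mm thick, 0.12 to 0.26 kg. Origin: centre of its underside. The three plates are alike; a half turn makes no difference
- plate_b: bare aluminium spacer plate with two 15 mm bolt holes, lying loose on the bench at the robot's left (y > 0.2 m), to be stacked: 50 mm (its x) by 110 mm (its y) by 12 mm thick, 0.12 to 0.26 kg. Origin: centre of its underside. The three plates are alike; a half turn makes no difference
- plate_c: bare aluminium spacer plate with two 15 mm bolt holes, lying loose on the bench at the robot's left (y > 0.2 m), to be stacked: 50 mm (its x) by 110 mm (its y) by 12 mm thick, 0.12 to 0.26 kg. Origin: centre of its underside. The three plates are alike; a half turn makes no difference
- holder: dark steel holder fixed on the bench at the right: base 130 (x) by 90 by 8 mm with a sleeve whose mouth points 45 degrees above level towards its own -x, roughly the robot. It holds the lowest 65 mm of the lamp with 2 mm play (outside 40 mm wide); a 28 mm wide tongue under the lamp runs on to 105 mm. Draw the lamp 65 mm or more along its length before turning. Origin: centre of underside
- lamp: flat-sided stick lamp, 200 mm long (x) by 28 mm wide (y, the sides to grip) by 22 mm deep (z), about 0.14 to 0.23 kg. Origin: centre. +x points to the butt, down in the sleeve; the head (-x) stands up and towards the robot. -z is the face with the light strip, undermost in the holder, where x points 45 degrees below level and y is level. Can be gripped at x -10 to -95 mm; balances near x = 0
- lamp_light (a point): centre of the lamp's light strip (80 by 20 mm, white, on the -z face), 50 mm from the bar's centre towards the head
- tape: bystander: roll of grey tape lying flat, 96 mm across, 48 mm high; origin at the centre of its underside
- jar: bystander: glass jar with steel cap, 70 mm across, 85 mm high; origin at the centre of its underside
- paint_tin: bystander: closed paint tin, 66 mm across, 120 mm high; origin at the centre of its underside
- wrench: bystander: steel wrench lying flat, 170 mm long along its x; origin under its middle
- offcut: bystander: wood offcut 70 x 45 x 30 mm; origin at the centre of its underside
- mug: bystander: mug 80 mm across, 95 mm high; origin at the centre of its underside
- screw_box: bystander: cardboard box of screws 80 x 60 x 45 mm; origin at the centre of its underside
There are look-alikes about, which are no part of the job. What is shaped like the holder but green, red or yellow is not meant.

How it is judged:
By the outcome, as a careful person would: the job done as asked, in the order asked, and still so for the second after the job is handed in, while the arm keeps its last pose, push and grip.
It also fails if it takes over 72 s, if anything falls off the work surface, if the arm or the gripper's body presses on something with over 40 N, if the wrist force passes 120 N, or if a joint passes its speed limit or range.

## Working session

There is one attempt and no reset: what is moved stays moved. The work goes in short steps, Python scripts to look and compute and a shell command to move; the robot and the scene stay as the last step left them, time stands still between calls to the robot, and variables do not carry over. Pictures are saved under pics/ and viewed, on a budget of 10 in all, crops included, one or two more only if the job needs it, and the job is handed in when it is done.

```bash
mkdir -p pics; ls
cat > h.py <<'E'
import numpy as np, cv2
from scipy.spatial.transform import Rotation as R
from cell import state, viewer, ticket, look_for, regions_of
def cam(n): return viewer.read_camera(n)
def Rc(c):
    o=np.array(c["orientation"],float)
    if o.shape==(3,3): return o
    return R.from_euler('xyz',o).as_matrix()
def cloud(c):
    v,u=np.mgrid[0:480,0:640]; d=c["depth"]
    P=np.stack([(u-c["cx"])/c["fx"]*d,(v-c["cy"])/c["fy"]*d,d],-1)
    W=P@Rc(c).T+np.array(c["position"]); W[d<=0]=np.nan
    return W
E
python3 - <<'E'
from h import *
for n in("top","side"):
    c=cam(n); cv2.imwrite(f"pics/{n}0.png",c["color"][...,::-1]); np.savez(f"{n}0.npz",**c)
    print(n,c["position"],c["orientation"],c["fx"])
    W=cloud(c)
    for k in("board","plate_a","holder","lamp","lamp_light"):
        for r in regions_of(k,n)[:5]:
            p=W[r["pixels"]]; p=p[~np.isnan(p[:,0])]
            print(k,round(r["score"],2),r["pixels"].sum(),np.round(np.array(r["box"])*[640,480,640,480]),np.round(np.median(p,0)) if len(p) else None)
print(state())
E
```

```text
pics
top [ 410.96292578   34.45010563 1471.48698296] [-3.10493397 -0.01966445 -1.56910589] 530.9514775408862
board 0.89 2496 [297. 154. 366. 223.] [609. -11.  17.]
plate_a 0.83 769 [207. 175. 249. 195.] [606. 279.  11.]
plate_a 0.69 755 [307. 177. 349. 207.] [589.   8.  29.]
plate_a 0.63 782 [172. 227. 214. 243.] [471. 375.  11.]
holder 0.88 1546 [452. 244. 498. 300.] [ 367. -394.   10.]
holder 0.87 1615 [250. 238. 301. 292.] [387. 140.   9.]
holder 0.71 1635 [420. 315. 459. 376.] [ 173. -296.   10.]
holder 0.7 1239 [409. 154. 455. 208.] [ 623. -275.    8.]
lamp 0.96 441 [427. 186. 438. 228.] [ 536. -258.  133.]
lamp_light 0.71 485 [424. 182. 440. 224.] [ 537. -259.  131.]
side [ 167.11017053 -913.53533641  665.72188557] [-2.10552491 -0.01028733 -0.33121611] 463.2793066286654
board 0.74 1429 [327. 250. 391. 292.] [572. -29.  17.]
plate_a 0.86 369 [309. 206. 346. 232.] [602. 263.  11.]
plate_a 0.79 514 [343. 250. 366. 276.] [583.  -3.  29.]
plate_a 0.75 326 [264. 203. 287. 220.] [466. 363.  11.]
holder 0.81 2258 [388. 302. 453. 351.] [ 601. -300.    9.]
holder 0.81 3876 [158. 361. 246
[... 314 characters left out ...]
ht 0.68 965 [359. 271. 413. 321.] [ 537. -271.  120.]
{'t': 0.6, 'joints': array([ 1.10136074e+00,  4.90879284e-01,  1.55890704e+00,  1.15777188e-05,
        1.09166025e+00, -1.05581940e-01]), 'qvel': array([-0.00071323, -0.0006287 , -0.00010429, -0.0012778 , -0.00062712,
       -0.00125332]), 'tau': array([-6.52460876e-04, -6.12205482e+01, -2.58362103e+01,  6.93623791e-02,
        4.45327302e-02,  1.40980586e-05]), 'eef_pos': array([222.40226267, 584.12164265, 186.77139226]), 'tcp_rot': array([ 3.14158748e+00, -1.46352091e-04,  1.20693734e+00]), 'ft_force': array([-0.15779692, -0.74080093, -1.02554993]), 'moment': array([-0.03696448, -0.01139396,  0.01647568]), 'opening': 1.000640012002378}
```

Run:
```python
from h import *
c=dict(np.load("top0.npz")); W=cloud(c)
img=c["color"][...,::-1]
cv2.imwrite("pics/top1.png",cv2.resize(img[130:400,120:520],(800,540),interpolation=cv2.INTER_CUBIC))
def rect(mask_box,zlo,zhi,tag):
    l,t,r,b=mask_box; S=W[t-4:b+5,l-4:r+5]
    m=(S[...,2]>zlo)&(S[...,2]<zhi)
    n,lab,st,_=cv2.connectedComponentsWithStats(m.astype(np.uint8)); k=1+st[1:,4].argmax()
    p=S[lab==k]; q=cv2.minAreaRect(p[:,:2].astype(np.float32)); 
    print(tag,len(p),np.round(q[0],1),np.round(q[1],1),round(q[2],1),"mean",np.round(p.mean(0),1))
rect((207,175,249,195),6,17,"p1")
rect((172,227,214,243),6,17,"p2")
rect((307,177,349,207),24,40,"pa")
rect((297,154,366,223),12,40,"board")
rect((409,154,455,208),4,14,"holder")
p=W[180:230,420:445].reshape(-1,3); p=p[p[:,2]>60]
print(len(p),p.mean(0)); u,s,v=np.linalg.svd(p-p.mean(0)); print(v,s/np.sqrt(len(p)), p.max(0),p.min(0))
```

```text
p1 672 [605.  278.5] [ 53.6 110.2] 11.6 mean [605.8 279.   11.1]
p2 673 [469.6 376.3] [110.   54.5] 86.8 mean [469.8 375.4  11. ]
pa 687 [588.8   7.2] [109.7  50.8] 71.4 mean [589.2   7.6  29.2]
board 2981 [597.9  -6.3] [160.  150.1] 70.3 mean [597.1  -6.   20. ]
holder 744 [ 618.3 -285.8] [ 92.8 135.8] 74.0 mean [ 624.4 -280.6    7.7]
606 [ 551.54140847 -262.89980509  116.22210523]
[[-0.70888374  0.21782904  0.670846  ]
 [-0.09427664 -0.97184384  0.2159432 ]
 [ 0.69899625  0.08983352  0.70946048]] [52.20515875 10.25050708  6.14871344] [ 613.06466423 -234.08436895  172.48789017] [ 486.38675991 -301.80218709   60.09392613]
```

View pics/top1.png

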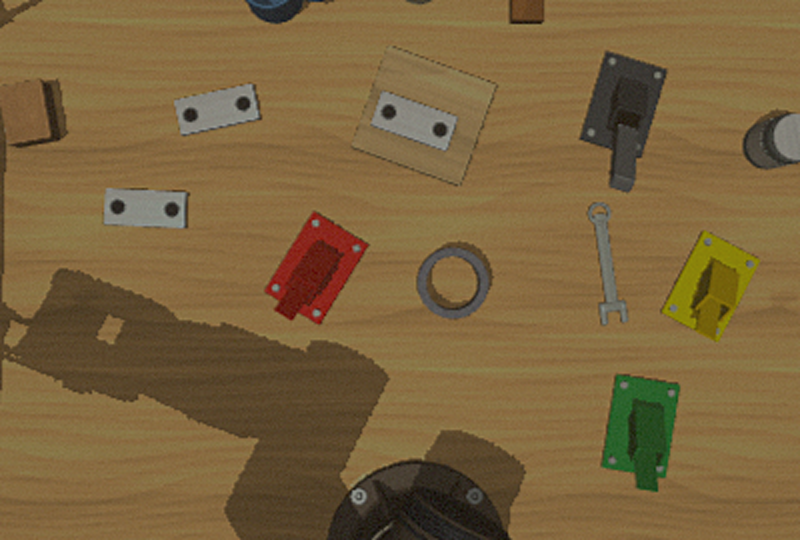

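View pics/side0.png

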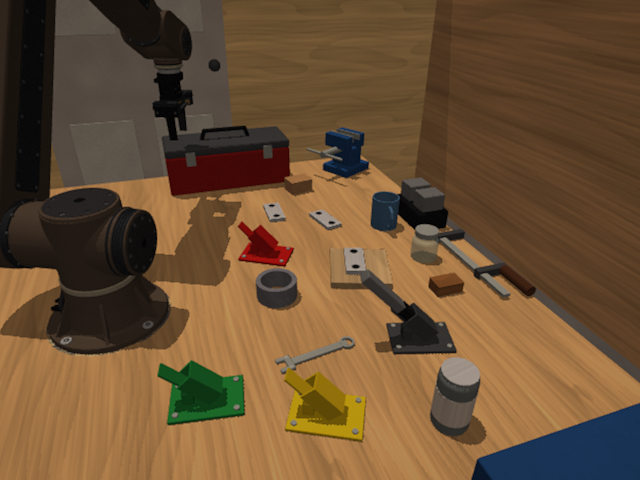

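The top crop shows the two loose plates at (220,108) and (145,208), plate_a on the board at (415,120), and the lamp in the dark holder at (625,150). The side view confirms that the dark holder, at (395,300), is the only one with a lamp. I'll move to the nearer plate and refine the angles in the same step.

```bash
python3 - <<'E'
from h import *
c=dict(np.load("top0.npz")); W=cloud(c)
for tag,(l,t,r,b),z in(("p1",(207,175,249,195),11),("p2",(172,227,214,243),11),("pa",(307,177,349,207),29)):
    S=W[t-4:b+5,l-4:r+5]; m=np.abs(S[...,2]-z)<3
    n,lab,st,_=cv2.connectedComponentsWithStats(m.astype(np.uint8)); p=S[lab==1+st[1:,4].argmax()][:,:2]
    w,v=np.linalg.eigh(np.cov(p.T)); a=np.degrees(np.arctan2(v[1,1],v[0,1]))%180
    # dark holes
    g=cv2.cvtColor(c["color"],cv2.COLOR_RGB2GRAY)[t-4:b+5,l-4:r+5].astype(float); hull=cv2.fillConvexPoly(np.zeros(g.shape,np.uint8),cv2.convexHull(np.argwhere(lab==1+st[1:,4].argmax())[:,::-1].astype(np.int32)),1)
    hull=cv2.erode(hull,np.ones((5,5),np.uint8)); d=np.where(hull>0,np.clip(130-g,0,None),0)
    n2,l2,s2,_=cv2.connectedComponentsWithStats((d>20).astype(np.uint8)); hs=[]
    for k in np.argsort(-s2[1:,4])[:2]+1:
        vv,uu=np.nonzero(l2==k); w_=d[l2==k]; u=(uu*w_).sum()/w_.sum()+l-4; v_=(vv*w_).sum()/w_.sum()+t-4
        ray=Rc(c)@[(u-c["cx"])/c["fx"],(v_-c["cy"])/c["fy"],1]; o=c["position"]; hs.append((o+ray*(z-o[2])/ray[2])[:2])
    hs=np.array(hs); e=hs[0]-hs[1]
    print(tag,"pca",round(a,1),p.mean(0).round(1),"holes",hs.mean(0).round(1),round(np.hypot(*e),1),round(np.degrees(np.arctan2(e[1],e[0]))%180,1))
E
python3 -m inch '[[0,0,-8,27,-23,-10,1],[0,0,-8,27,-23,-10,1],[0,0,-8,27,-23,-10,1],[0,0,-8,27,-23,-10,1],[0,0,-8,27,-23,-10,1],[0,0,-8,27,-23,-10,1],[0,0,-8,27,-23,-10,1],[0,0,-8,27,-23,-10,1],[0,0,-8,27,-23,-10,1],[0,0,0,0,0,0,1]]'
```

```text
p1 pca 103.5 [605.9 279.8] holes [605.9 278.1] 73.9 102.5
p2 pca 86.6 [470.3 375.4] holes [469.3 375.4] 74.0 87.3
pa pca 71.9 [589.8   9.4] holes [588.8   6.5] 73.9 71.1
t: 1.6
eef_pos: [467.7, 374.5, 95.5]
tcp_rot: [3.141, 0.001, -0.057]
ft_force: [-0.7, -0.3, -0.8]
opening: 1.0
```

```bash
python3 -m inch '[[0,0,0.5,1.6,0.9,-35,1],[0,0,0,0,0,-30,1],[0,0,0,0,0,-15,1],[0,0,0,0,0,-11,1],[0,0,0,0,0,0,0],[0,0,0,0,0,0,-1],[0,0,0,0,0,0,-1],[0,0,0,0,0,0,-1],[0,0,0,0,0,0,-1],[0,0,0,0,0,0,-1]]'; python3 -m inch '[[0,0,0,0,0,0,-1],[0,0,0,0,0,0,-1],[0,0,0,0,0,0,-1]]'
```

```text
t: 2.6
eef_pos: [467.1, 378.1, 6.1]
tcp_rot: [-3.141, -0.001, -0.041]
ft_force: [-0.8, -0.3, 0.2]
opening: 0.553
t: 2.9
eef_pos: [467.0, 378.0, 5.8]
tcp_rot: [3.142, -0.0, -0.041]
ft_force: [-0.1, -0.8, 0.1]
opening: 0.298
```

```bash
python3 -m inch '[[0,0,0,0,0,0,-1],[0,0,0,0,0,0,-1]]'
python3 - <<'E'
from h import *
c=cam("side"); cv2.imwrite("pics/s2.png",cv2.resize(c["color"][140:280,200:360,::-1],(800,700),interpolation=cv2.INTER_CUBIC)[:600])
print(state()["eef_pos"],state()["joints"])
E
```

```text
t: 3.1
eef_pos: [467.0, 378.0, 5.7]
tcp_rot: [3.142, -0.0, -0.041]
ft_force: [-0.2, -1.1, -1.3]
opening: 0.13
[466.94491379 378.01143805   5.71418343] [ 5.70642499e-01  6.84409731e-01  1.77356774e+00 -7.34012876e-05
  6.83634215e-01  6.11587887e-01]
```

View pics/s2.png

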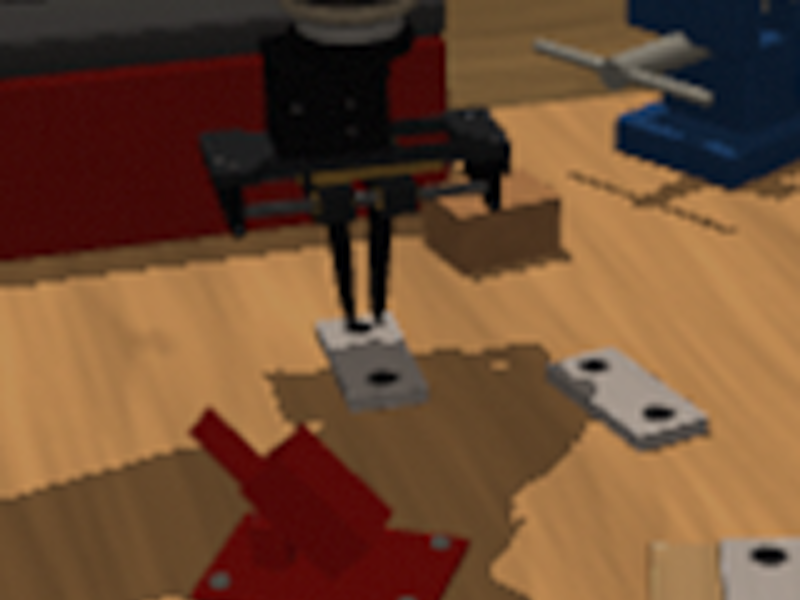

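The fingers have shut above the plate, around (360,320), with no contact. That contradicts the reported TCP height of 5.7 mm, so I'll measure the fingertips with the depth image.

Run:
```python
from h import *
for n in("side","top"):
    c=cam(n); W=cloud(c); g=c["color"].max(-1)
    m=(np.hypot(W[...,0]-467,W[...,1]-378)<75)&(W[...,2]>-5)&(W[...,2]<110)&(g<60)
    p=W[m]
    print(n,len(p))
    for lo in range(-5,110,10):
        q=p[(p[:,2]>=lo)&(p[:,2]<lo+10)]
        if len(q): print(lo,len(q),q.mean(0).round(1),q.min(0).round(),q.max(0).round())
s=state(); print(s)
```

```text
side 143
5 16 [469.9 354.   12.1] [461. 331.  10.] [478. 420.  14.]
15 1 [460.7 336.8  15.3] [461. 337.  15.] [461. 337.  15.]
25 1 [461.  373.1  32.7] [461. 373.  33.] [461. 373.  33.]
35 9 [466.3 367.4  40.3] [456. 364.  36.] [473. 369.  44.]
45 9 [464.8 368.3  50. ] [454. 362.  46.] [473. 371.  53.]
55 15 [466.2 367.2  60.5] [454. 365.  56.] [476. 370.  65.]
65 17 [464.3 369.   69.7] [452. 365.  65.] [478. 373.  74.]
75 19 [464.1 368.1  80.2] [451. 362.  76.] [478. 374.  85.]
85 23 [465.6 369.1  89.7] [450. 363.  85.] [478. 382.  95.]
95 27 [464.7 369.9 100. ] [447. 364.  95.] [482. 388. 105.]
105 6 [460.2 369.6 107.9] [436. 363. 105.] [474. 376. 110.]
top 43
-5 6 [477.2 372.6   0.9] [405. 349.  -3.] [530. 387.   4.]
5 34 [467.7 338.9  10.2] [455. 331.   5.] [477. 362.  15.]
15 3 [467.4 340.5  15.8] [466. 336.  15.] [468. 344.  17.]
{'t': 3.25, 'joints': array([ 5.70651369e-01,  6.84370543e-01,  1.77351709e+00, -1.02074549e-04,
        6.83656838e-01,  6.11616949e-01]), 'qvel': array([-9.49014441e-05,  6.56548788e-04,  1.45852509e-03,  2.43912570e-03,
        1.13629244e-03, -5.69558303e-04]), 'tau': array([-1.84926743e-03, -6.44647551e+01, -1.69930261e+01,  5.57162811e-02,
       -1.73912494e-02,  2.64394448e-04]), 'eef_pos': array([466.97260439, 378.02905441,   5.74904201]), 'tcp_rot': array([ 3.14156753e+00, -7.64708784e-05, -4.08864454e-02]), 'ft_force': array([-1.53329537,  0.77634653, -0.61539093]), 'moment': array([-0.04529202,  0.03511751,  0.02913271]), 'opening': 0.02224277071964166}
```

```bash
python3 - <<'E'
from h import *
c=dict(np.load("side0.npz")); W=cloud(c); g=c["color"].max(-1)
p=W[(np.hypot(W[...,0]-222,W[...,1]-584)<110)&(W[...,2]>150)&(W[...,2]<330)&(g<70)]
for lo in range(150,330,10):
    q=p[(p[:,2]>=lo)&(p[:,2]<lo+10)]
    if len(q): print(lo,len(q),q.mean(0).round(1),q.min(0).round(),q.max(0).round())
c=cam("side"); W=cloud(c); g=c["color"].max(-1)
p=W[(np.hypot(W[...,0]-467,W[...,1]-378)<110)&(W[...,2]>20)&(W[...,2]<190)&(g<70)]
for lo in range(20,190,10):
    q=p[(p[:,2]>=lo)&(p[:,2]<lo+10)]
    if len(q): print(lo,len(q),q.mean(0).round(1),q.min(0).round(),q.max(0).round())
E
python3 -m inch '[[0,0,0,0,0,0,1],[0,0,0,0,0,0,1]]'
```

```text
150 268 [244.1 619.7 156.7] [170. 597. 150.] [329. 693. 160.]
160 243 [239.8 642.9 161.2] [172. 601. 160.] [328. 692. 163.]
210 28 [217.3 577.9 217.1] [191. 530. 214.] [249. 638. 220.]
220 43 [218.3 579.2 225.3] [191. 528. 220.] [247. 637. 230.]
230 44 [219.2 576.6 234.9] [193. 526. 230.] [249. 636. 240.]
240 52 [221.6 582.8 244.6] [191. 524. 240.] [251. 638. 249.]
250 50 [217.8 574.7 255. ] [190. 523. 250.] [248. 636. 259.]
260 42 [217.8 569.5 265.1] [189. 524. 260.] [250. 638. 270.]
270 41 [215.5 560.5 275.1] [190. 523. 270.] [252. 637. 280.]
280 27 [216.2 557.5 285. ] [189. 511. 280.] [257. 640. 290.]
290 80 [209.2 537.8 296.6] [159. 491. 292.] [281. 649. 300.]
300 149 [219.1 546.6 305.3] [160. 491. 300.] [280. 642. 310.]
310 130 [222.2 550.1 314.9] [159. 489. 310.] [283. 656. 320.]
320 117 [210.  532.  325.2] [157. 487. 320.] [281. 653. 330.]
30 8 [465.2 371.6  36.7] [460. 368.  34.] [470. 381.  40.]
40 10 [465.2 369.9  45.3] [460. 365.  41.] [470. 378.  49.]
50 18 [465.1 370.   55.3] [457. 364.  50.] [474. 378.  60.]
60 19 [464.5 367.7  65.8] [454. 362.  60.] [474. 372.  70.]
70 20 [465.2 369.   74.7] [456. 363.  70.] [475. 373.  79.]
80 26 [464.4 370.   85. ] [451. 363.  80.] [474. 390.  90.]
90 27 [464.6 369.1  95.4] [450. 363.  90.] [479. 378. 100.]
100 13 [460.2 366.1 104.9] [439. 359. 101.] [479. 374. 110.]
110 42 [453.1 353.7 116.7] [382. 341. 111.] [544. 405. 120.]
120 178 [460.3 352.1 125.4] [382. 339. 120.] [545. 406. 130.]
130 112 [463.5 352.2 134.6] [376. 339. 130.] [550. 407. 140.]
140 162 [464.6 357.5 146.4] [374. 336. 140.] [552. 409. 150.]
150 346 [460.6 369.9 153.8] [373. 337. 150.] [554. 417. 160.]
160 87 [444.6 359.8 164.7] [414. 350. 160.] [482. 393. 170.]
170 82 [445.5 361.5 174.8] [414. 351. 170.] [481. 404. 180.]
180 81 [443.9 361.4 185. ] [414. 350. 180.] [479. 400. 190.]
t: 3.5
eef_pos: [467.0, 378.0, 5.7]
tcp_rot: [3.142, -0.0, -0.041]
ft_force: [1.0, -0.9, -0.0]
opening: 0.129
```

```bash
python3 -m inch '[[0,0,-0.4,2.3,-2.6,0,1],[0,0,0,0,0,0,1],[0,0,0,0,0,0,1],[0,0,0,0,0,0,1],[0,0,0,0,0,0,1],[0,0,0,0,0,0,1],[0,0,0,0,0,0,1],[0,0,0,0,0,0,1],[0,0,0,0,0,-10,1],[0,0,0,0,0,-6,1]]'; python3 -m inch '[[0,0,0,0,0,-3,1],[0,0,0,0,0,0,1],[0,0,0,0,0,-3,1],[0,0,0,0,0,0,1]]'; python3 -m inch '[[0,0,0,0,0,-3,1],[0,0,0,0,0,0,1]]'
```

```text
t: 4.5
eef_pos: [469.0, 375.3, -11.2]
tcp_rot: [3.141, 0.0, -0.048]
ft_force: [-0.3, -0.2, -0.8]
opening: 0.964
t: 4.9
eef_pos: [469.2, 375.4, -16.5]
tcp_rot: [3.141, 0.0, -0.048]
ft_force: [0.2, -0.0, -0.5]
opening: 1.001
t: 5.1
eef_pos: [469.2, 375.4, -19.5]
tcp_rot: [3.141, 0.0, -0.048]
ft_force: [-1.2, 0.8, 0.2]
opening: 0.997
```

```bash
python3 -m inch '[[0,0,0,0,0,-3,1],[0,0,0,0,0,0,1]]';python3 -m inch '[[0,0,0,0,0,-1.5,1],[0,0,0,0,0,0,1]]'
python3 - <<'E'
from h import *
c=cam("side"); W=cloud(c); g=c["color"].max(-1)
m=(np.abs(W[...,0]-469)<75)&(np.abs(W[...,1]-375)<30)&(W[...,2]>-10)&(W[...,2]<60)&(g<60)
v,u=np.nonzero(m); p=W[m]
for a,b in((400,445),(490,545)):
    q=p[(p[:,0]>a)&(p[:,0]<b)&(p[:,1]<372)]; print(len(q), np.sort(q[:,2])[:12].round(1), q.min(0).round(),q.max(0).round())
E
```

```text
t: 5.3
eef_pos: [469.1, 375.4, -22.6]
tcp_rot: [3.141, 0.0, -0.048]
ft_force: [0.4, -0.4, -0.3]
opening: 0.999
t: 5.5
eef_pos: [469.2, 375.4, -23.9]
tcp_rot: [3.142, 0.0, -0.048]
ft_force: [0.4, 0.3, -0.4]
opening: 1.002
32 [ 8.5  9.8 12.8 17.6 18.9 19.6 21.9 23.8 24.8 27.6 27.9 29.8] [410. 364.   9.] [419. 372.  60.]
50 [ 8.2 10.9 12.9 13.7 15.2 15.5 18.7 19.1 20.4 21.  23.8 26.1] [513. 358.   8.] [523. 371.  60.]
```

```bash
python3 -m inch '[[0,0,0,0,0,-1.5,1],[0,0,0,0,0,0,-1],[0,0,0,0,0,0,-1],[0,0,0,0,0,0,-1],[0,0,0,0,0,0,-1],[0,0,0,0,0,0,-1],[0,0,0,0,0,0,-1],[0,0,0,0,0,0,-1],[0,0,0,0,0,0,-1]]'; python3 -m inch '[[0,0,0,0,0,0,-1],[0,0,0,0,0,0,-1]]'
```

```text
t: 6.45
eef_pos: [469.3, 375.4, -25.2]
tcp_rot: [-3.142, -0.0, -0.048]
ft_force: [0.5, 0.3, -0.5]
opening: 0.524
t: 6.65
eef_pos: [469.3, 375.4, -25.2]
tcp_rot: [-3.142, -0.0, -0.048]
ft_force: [-0.3, -0.5, 0.5]
opening: 0.523
```

```bash
python3 -m inch '[[0,0,0,0,0,10,-1],[0,0,0,0,0,25,-1],[0,0,0,0,0,30,-1],[0,0,0,0,0,25,-1]]'; python3 -m inch '[[0,0,-1.6,12,-36.9,0,-1],[0,0,-1.6,12,-36.9,0,-1],[0,0,-1.6,12,-36.9,0,-1],[0,0,-1.6,12,-36.9,0,-1],[0,0,-1.6,12,-36.9,0,-1],[0,0,-1.6,12,-36.9,0,-1],[0,0,-1.6,12,-36.9,0,-1],[0,0,-1.6,12,-36.9,0,-1],[0,0,-1.6,12,-36.9,0,-1],[0,0,-1.7,11.5,-36.8,0,-1]]';  python3 -m inch '[[0,0,0,0,0,0,-1],[0,0,0,0,0,0,-1],[0,0,0,0,0,0,-1]]'
```

```text
t: 7.05
eef_pos: [469.2, 375.4, 66.6]
tcp_rot: [-3.141, -0.0, -0.048]
ft_force: [0.6, -0.1, -2.0]
opening: 0.518
t: 8.05
eef_pos: [589.0, 4.9, 65.4]
tcp_rot: [-3.142, -0.0, -0.33]
ft_force: [1.0, 0.1, -1.9]
opening: 0.521
t: 8.35
eef_pos: [588.4, 7.2, 65.0]
tcp_rot: [-3.142, 0.0, -0.328]
ft_force: [-0.5, 0.9, -1.6]
opening: 0.519
```

```bash
python3 -m inch '[[0,0,-0.1,0.4,-0.7,-25,-1],[0,0,0,0,0,-20,-1],[0,0,0,0,0,-8,-1],[0,0,0,0,0,-4,-1],[0,0,0,0,0,0,-1],[0,0,0,0,0,-1.5,-1],[0,0,0,0,0,0,-1],[0,0,0,0,0,-1,-1],[0,0,0,0,0,0,-1]]'
```

```text
t: 9.25
eef_pos: [589.2, 5.8, 5.5]
tcp_rot: [-3.142, -0.0, -0.331]
ft_force: [0.1, 0.5, -1.5]
opening: 0.52
```

```bash
python3 -m inch '[[0,0,0,-0.4,0.7,-0.7,-1],[0,0,0,0,0,0,-1],[0,0,0,0,0,0,-1]]'; python3 -m inch '[[0,0,0,0,0,0,1],[0,0,0,0,0,0,1],[0,0,0,0,0,0,1],[0,0,0,0,0,0,1],[0,0,0,0,0,0,1],[0,0,0,0,0,0,1],[0,0,0,0,0,0,1],[0,0,0,0,0,20,1],[0,0,0,0,0,30,1],[0,0,0,0,0,30,1]]'
```

```text
t: 9.55
eef_pos: [588.9, 6.5, 4.8]
tcp_rot: [-3.142, -0.001, -0.331]
ft_force: [-0.2, -1.2, 1.2]
opening: 0.523
t: 10.55
eef_pos: [588.4, 6.5, 85.2]
tcp_rot: [3.141, 0.001, -0.331]
ft_force: [-0.2, 0.1, -0.3]
opening: 1.001
```

```bash
python3 -m inch '[[0,0,3.9,2.2,34,-5,1],[0,0,3.9,2.2,34,-5,1],[0,0,3.9,2.2,34,-5,1],[0,0,3.9,2.2,34,-5,1],[0,0,3.9,2.2,34,-5,1],[0,0,3.9,2.2,34,-5,1],[0,0,3.9,2.2,34,-5,1],[0,0,4.1,2.2,34,-5,1],[0,0,0,0,0,0,1],[0,0,0,0,0,0,1]]'
python3 - <<'E'
from h import *
c=cam("top"); W=cloud(c); np.savez("top2.npz",**c)
cv2.imwrite("pics/t3.png",cv2.resize(c["color"][140:240,190:390,::-1],(800,400),interpolation=cv2.INTER_CUBIC))
def holes(c,box,z):
    l,t,r,b=box; W=cloud(c); S=W[t-4:b+5,l-4:r+5]; m=np.abs(S[...,2]-z)<4
    n,lab,st,_=cv2.connectedComponentsWithStats(m.astype(np.uint8)); M=lab==1+st[1:,4].argmax(); p=S[M][:,:2]
    q=cv2.minAreaRect(p.astype(np.float32)); print("rect",q, S[M][:,2].mean())
    g=cv2.cvtColor(c["color"],cv2.COLOR_RGB2GRAY)[t-4:b+5,l-4:r+5].astype(float)
    hull=cv2.fillConvexPoly(np.zeros(g.shape,np.uint8),cv2.convexHull(np.argwhere(M)[:,::-1].astype(np.int32)),1)
    hull=cv2.erode(hull,np.ones((5,5),np.uint8)); d=np.where(hull>0,np.clip(130-g,0,None),0)
    n2,l2,s2,_=cv2.connectedComponentsWithStats((d>20).astype(np.uint8)); hs=[]
    for k in np.argsort(-s2[1:,4])[:2]+1:
        vv,uu=np.nonzero(l2==k); w_=d[l2==k]; u=(uu*w_).sum()/w_.sum()+l-4; v_=(vv*w_).sum()/w_.sum()+t-4
        ray=Rc(c)@[(u-c["cx"])/c["fx"],(v_-c["cy"])/c["fy"],1]; o=c["position"]; hs.append((o+ray*(z-o[2])/ray[2])[:2])
    hs=np.array(hs); e=hs[0]-hs[1]
    print("holes",hs.mean(0).round(1),round(np.hypot(*e),1),round(np.degrees(np.arctan2(e[1],e[0]))%180,1))
holes(c,(305,174,351,210),41)
E
sed -n 1,1p h.py >/dev/null
```

```text
t: 11.55
eef_pos: [605.9, 278.9, 44.2]
tcp_rot: [3.141, 0.001, 0.218]
ft_force: [0.8, -0.3, -0.0]
opening: 1.0
rect ((587.9144897460938, 7.512603759765625), (109.55947875976562, 50.35888671875), 71.37039184570312) 40.92163668884967
holes [587.6   6.4] 73.9 71.2
```

View pics/t3.png

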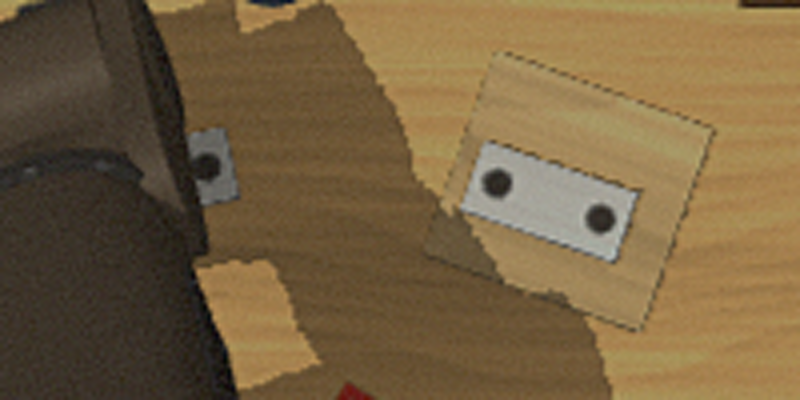

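The first plate lies squarely on plate_a, with holes at (497,184) and (600,218), about 1 mm off along the jaw direction. A final squeeze of the pile will take that out. Next I'll grasp the second plate.

```bash
python3 -m inch '[[0,0,0,1,-0.7,-30,1],[0,0,0,0,0,-20,1],[0,0,0,0,0,-12,1],[0,0,0,0,0,-5.4,1],[0,0,0,0,0,-2,1],[0,0,0,0,0,0,-1],[0,0,0,0,0,0,-1],[0,0,0,0,0,0,-1],[0,0,0,0,0,0,-1],[0,0,0,0,0,0,-1]]'; python3 -m inch '[[0,0,0,0,0,0,-1],[0,0,0,0,0,0,-1],[0,0,0,0,0,0,-1],[0,0,0,0,0,0,-1],[0,0,0,0,0,0,-1]]'
```

```text
t: 12.6
eef_pos: [607.5, 277.9, -24.6]
tcp_rot: [-3.142, -0.0, 0.217]
ft_force: [-0.3, 0.4, 0.3]
opening: 0.636
t: 13.1
eef_pos: [607.3, 277.8, -24.8]
tcp_rot: [3.142, 0.0, 0.217]
ft_force: [-1.4, -0.3, 3.0]
opening: 0.522
```

```bash
python3 -m inch '[[0,0,0,0,0,10,-1],[0,0,0,0,0,30,-1],[0,0,0,0,0,40,-1],[0,0,0,0,0,20,-1]]'; python3 -m inch '[[0,0,-3.9,-2.2,-33.9,0,-1],[0,0,-3.9,-2.2,-33.9,0,-1],[0,0,-3.9,-2.2,-33.9,0,-1],[0,0,-3.9,-2.2,-33.9,0,-1],[0,0,-3.9,-2.2,-33.9,0,-1],[0,0,-3.9,-2.2,-33.9,0,-1],[0,0,-3.9,-2.2,-33.9,0,-1],[0,0,-4.1,-2.2,-33.9,0,-1],[0,0,0,0,0,0,-1],[0,0,0,0,0,0,-1]]'
```

```text
t: 13.5
eef_pos: [608.4, 278.1, 78.7]
tcp_rot: [-3.141, -0.004, 0.217]
ft_force: [0.4, 0.2, -2.3]
opening: 0.523
t: 14.5
eef_pos: [589.8, 6.2, 75.6]
tcp_rot: [-3.141, -0.0, -0.331]
ft_force: [0.4, 0.2, -1.9]
opening: 0.523
```

```bash
python3 -m inch '[[0,0,0,0.2,0.4,-25,-1],[0,0,0,0,0,-20,-1],[0,0,0,0,0,-8,-1],[0,0,0,0,0,-3,-1],[0,0,0,0,0,0,-1],[0,0,0,0,0,-1.5,-1],[0,0,0,0,0,0,-1]]'; python3 -m inch '[[0,0,0,0,0,-0.8,-1],[0,0,0,0,0,0,-1],[0,0,0,0,0,0,-1]]'
```

```text
t: 15.2
eef_pos: [590.3, 7.1, 18.3]
tcp_rot: [-3.141, -0.001, -0.33]
ft_force: [0.0, 0.5, -1.3]
opening: 0.523
t: 15.5
eef_pos: [590.2, 7.0, 17.2]
tcp_rot: [-3.141, -0.001, -0.331]
ft_force: [0.1, 1.1, 0.8]
opening: 0.525
```

```bash
python3 -m inch '[[0,0,0,0,0,0,1],[0,0,0,0,0,0,1],[0,0,0,0,0,0,1],[0,0,0,0,0,0,1],[0,0,0,0,0,0,1],[0,0,0,0,0,0,1],[0,0,0,0,0,0,1],[0,0,0,0,0,-8,1],[0,0,0,0,0,-8,1],[0,0,0,0,0,-3,1]]'; python3 -m inch '[[0,0,0,0,0,0,-1],[0,0,0,0,0,0,-1],[0,0,0,0,0,0,-1],[0,0,0,0,0,0,-1],[0,0,0,0,0,0,-1],[0,0,0,0,0,0,-1],[0,0,0,0,0,0,-1],[0,0,0,0,0,0,-1],[0,0,0,0,0,0,-1],[0,0,0,0,0,0,-1]]'
```

```text
t: 16.5
eef_pos: [589.4, 7.0, -3.4]
tcp_rot: [3.141, 0.001, -0.331]
ft_force: [-0.3, -0.2, 0.7]
opening: 1.0
t: 17.5
eef_pos: [590.0, 7.0, -2.0]
tcp_rot: [-3.142, -0.0, -0.331]
ft_force: [-0.3, 0.8, 2.2]
opening: 0.525
```

```bash
python3 -m inch '[[0,0,0,0,0,0,1],[0,0,0,0,0,0,1],[0,0,0,0,0,0,1],[0,0,0,0,0,0,1],[0,0,0,0,0,0,1],[0,0,0,0,0,0,1],[0,0,0,0,0,0,1],[0,0,0,0,0,20,1],[0,0,0,0,0,40,1],[0,0,0,0,0,40,1]]'
python3 - <<'E'
from h import *
A=[]
for n in("top","side"):
    c=dict(np.load(n+"0.npz")); W=cloud(c); m=(W[...,0]>440)&(W[...,0]<640)&(W[...,1]<-210)&(W[...,1]>-320)&(W[...,2]>50)&(W[...,2]<220)
    p=W[m]; A.append(p); print(n,len(p),p.min(0).round(),p.max(0).round())
# lamp frame guess: heading psi
for psi in(-14,-15,-16,-17,-18,-19):
    a=np.radians(psi); h=np.array([np.cos(a),np.sin(a),0]); x=(h-[0,0,1])/2**.5; z=(h+[0,0,1])/2**.5; y=np.cross(z,x)
    for n,p in zip("ts",A):
        t=p@np.c_[x,y,z]; s=t[t[:,0]<np.percentile(t[:,0],60)]
        print(psi,n,"x",np.percentile(t[:,0],[0.5,99]).round(1),"y",np.percentile(s[:,1],[2,50,98]).round(1),"z",np.percentile(s[:,2],[2,50,98]).round(1),"slope y(x)",(np.polyfit(s[:,0],s[:,1],1)[0]*57.3).round(1))
E
```

```text
t: 18.5
eef_pos: [589.5, 7.1, 98.6]
tcp_rot: [3.141, 0.002, -0.331]
ft_force: [0.3, 0.7, -0.7]
opening: 1.0
top 685 [ 486. -306.   50.] [ 633. -234.  172.]
side 1320 [ 485. -309.   50.] [ 631. -237.  171.]
-14 t x [263.2 442.4] y [-136.5 -120.  -107.6] z [487.6 506.3 510.7] slope y(x) -1.1
-14 s x [264.1 439.9] y [-140.7 -136.4 -113.6] z [484.7 500.3 508.4] slope y(x) -3.8
-15 t x [264.7 444. ] y [-125.8 -109.7  -97.7] z [488.9 507.7 512.1] slope y(x) -0.4
-15 s x [265.6 441.5] y [-130.2 -126.4 -103.9] z [486.3 501.9 509.8] slope y(x) -3.1
-16 t x [266.  445.5] y [-115.5  -99.6  -87.8] z [490.1 509.  513.4] slope y(x) 0.3
-16 s x [266.9 442.9] y [-119.9 -116.4  -93.6] z [487.8 503.4 511.2] slope y(x) -2.4
-17 t x [267.3 446.7] y [-105.2  -89.6  -77.8] z [491.1 510.2 514.6] slope y(x) 0.9
-17 s x [268.1 444.2] y [-109.6 -106.2  -83.4] z [489.2 504.8 512.4] slope y(x) -1.7
-18 t x [268.3 447.7] y [-94.9 -79.6 -67.5] z [492.1 511.2 515.6] slope y(x) 1.6
-18 s x [269.2 445.4] y [-99.5 -95.9 -73.2] z [490.4 506.1 513.6] slope y(x) -1.0
-19 t x [269.2 448.6] y [-85.1 -69.3 -56.8] z [492.8 512.2 516.5] slope y(x) 2.3
-19 s x [270.3 446.5] y [-89.6 -85.5 -62.9] z [491.5 507.2 514.6] slope y(x) -0.3
```

Run:
```python
from h import *
a=np.radians(-16); h=np.array([np.cos(a),np.sin(a),0]); x=(h-[0,0,1])/2**.5; z=(h+[0,0,1])/2**.5; y=np.cross(z,x)
print(x,y,z)
B=np.array([1.2,0.1,0.9])
g=336.5*x-102*y+499*z+B; print("grip",g.round(1),"centre",(g+30*x).round(1),"head",(g-70*x).round(1))
for d in(0,-110): print(d,"tip",(g-z*(19+d)).round(1),"TCP if tool-axis",(g-z*(46.3+d)).round(1),"if world z",(g-z*(19+d)-[0,0,27.3]).round(1))
print(state()["eef_pos"],R.from_euler('xyz',state()["tcp_rot"]).as_matrix().round(3))
```

```text
[ 0.67971466 -0.19490504 -0.70710678] [0.27563736 0.9612617  0.        ] [ 0.67971466 -0.19490504  0.70710678]
grip [ 541.  -260.8  115.8] centre [ 561.4 -266.6   94.6] head [ 493.4 -247.1  165.3]
0 tip [ 528.1 -257.1  102.4] TCP if tool-axis [ 509.5 -251.8   83.1] if world z [ 528.1 -257.1   75.1]
-110 tip [ 602.8 -278.5  180.2] TCP if tool-axis [ 584.3 -273.2  160.8] if world z [ 602.8 -278.5  152.9]
[589.50393077   7.05217589  98.5652791 ] [[ 0.946 -0.325 -0.002]
 [-0.325 -0.946  0.   ]
 [-0.002  0.    -1.   ]]
```

```bash
python3 -m inch '[[0,0,-8.5,1,-14,25,1],[0,0,-8.5,1,-28,25,1],[0,0,-8.5,1,-28,25,1],[0,0,-8.5,1,-28,25,1],[0,0,-8.5,1,-28,25,1],[0,0,-8.5,1,-28,15,1],[0,0,-8.5,1,-28,0,1],[0,0,-8.5,1,-28,0,1],[0,0,-8.5,1,-28,0,1],[0,0,-8.5,1,-28,0,1]]'; python3 -m inch '[[0,0,-2,0,-14,0,1],[2.07,7.21,0,0,0,0,1],[2.07,7.21,0,0,0,0,1],[2.07,7.21,0,0,0,0,1],[2.07,7.21,0,0,0,0,1],[2.07,7.21,0,0,0,0,1],[2.07,7.21,0,0,0,0,1],[0,0,0,0,0,0,1],[0,0,0,0,0,0,1]]'
python3 - <<'E'
from h import *
s=state(); print(s["joints"],s["eef_pos"]); print(R.from_euler('xyz',s["tcp_rot"]).as_matrix().round(3))
c=cam("side"); np.savez("side4.npz",**c); cv2.imwrite("pics/s4.png",c["color"][...,::-1])
c=cam("top"); np.savez("top4.npz",**c)
E
```

```text
t: 19.5
eef_pos: [599.8, -260.1, 237.9]
tcp_rot: [3.142, -0.0, -1.82]
ft_force: [0.1, 1.3, 0.7]
opening: 1.0
t: 20.4
eef_pos: [600.3, -272.7, 236.6]
tcp_rot: [2.358, 0.002, -1.848]
ft_force: [-0.1, 0.4, 0.7]
opening: 1.0
[-0.4665767   0.91928401  0.8002734  -0.16230798  2.19036218  1.33928609] [ 600.31825619 -272.73069094  236.60799268]
[[-0.273 -0.682 -0.678]
 [-0.962  0.192  0.194]
 [-0.002  0.706 -0.708]]
```

View pics/s4.png

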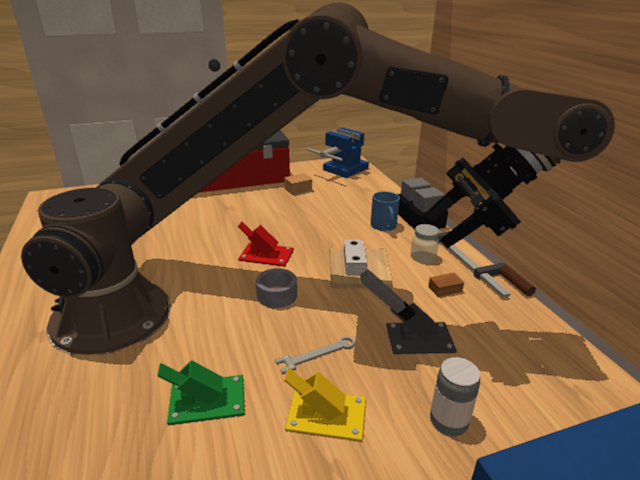

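The pile stands straight at (355,257), and the tilted gripper is at (470,200). Now I'll find the fingertips relative to the reported TCP.

Run:
```python
from h import *
s=state(); T=R.from_euler('xyz',s["tcp_rot"]).as_matrix(); o=s["eef_pos"]
c=dict(np.load("side4.npz")); W=cloud(c); q=(W-o)@T; g=c["color"].max(-1)
m=(np.abs(q[...,0])<75)&(np.abs(q[...,1])<40)&(q[...,2]>-140)&(q[...,2]<30)&(W[...,2]>150)
p=q[m]; v,u=np.nonzero(m)
for lo in range(-130,30,10):
    k=(p[:,2]>=lo)&(p[:,2]<lo+10)
    if k.any(): 
        for sg in(-1,1):
            r=p[k&(p[:,0]*sg>0)]
            if len(r): print(lo,sg,len(r),r.mean(0).round(1),r.min(0).round(1),r.max(0).round(1))
# pile check from top
c=dict(np.load("top4.npz")); W=cloud(c); S=W[160:225,290:370]; k=(S[...,2]>46)&(S[...,2]<60); print(k.sum()); 
if k.sum(): print(cv2.minAreaRect(S[k][:,:2].astype(np.float32)), S[k].mean(0))
```

```text
-130 -1 167 [ -50.6   10.2 -124.3] [ -74.7  -31.9 -129.9] [  -2.    34.7 -120.1]
-130 1 59 [  46.9   26.  -124.9] [   0.6   -5.4 -130. ] [  74.9   34.9 -120. ]
-120 -1 139 [ -41.4   24.2 -115.3] [ -74.7  -25.8 -120. ] [  -0.8   35.1 -110.1]
-120 1 112 [  42.4   30.4 -115.7] [   0.3   25.1 -120. ] [  74.7   34.6 -110.1]
-110 -1 147 [ -54.3    5.9 -105.7] [ -75.   -33.7 -110. ] [ -46.    35.  -100.1]
-110 1 47 [  65.5   16.2 -104.3] [  49.2  -14.5 -110. ] [  74.4   33.8 -100.1]
-100 -1 80 [-51.7   1.5 -95.2] [-67.6 -13.9 -99.9] [-46.8  14.2 -90. ]
-100 1 96 [ 59.7   2.6 -95.1] [  47.   -13.3 -100. ] [ 72.2  13.4 -90. ]
-90 -1 70 [-50.8   1.1 -85.1] [-59.5 -13.6 -89.8] [-46.3  11.8 -80.4]
-90 1 86 [ 57.5   1.8 -85. ] [ 46.4 -13.2 -89.9] [ 61.2  11.7 -80.2]
-80 -1 73 [-49.8   1.3 -75.1] [-58.4 -13.4 -79.9] [-45.8  11.3 -70.4]
-80 1 90 [ 56.2   0.8 -75. ] [ 46.3 -14.  -79.9] [ 59.7  11.  -70.1]
-70 -1 68 [-49.8   1.1 -65. ] [-56.9 -13.8 -70. ] [-45.7  11.3 -60.1]
-70 1 82 [ 55.4   1.2 -64.9] [ 47.7 -12.7 -69.9] [ 58.8  11.8 -60.4]
-60 -1 64 [-49.6   1.1 -55. ] [-57.  -12.8 -59.9] [-44.9  11.1 -50.2]
-60 1 78 [ 54.7   1.  -55.1] [ 48.8 -14.1 -59.9] [ 58.8  11.7 -50. ]
-50 -1 64 [-49.6   0.4 -44.8] [-55.1 -14.7 -49.6] [-45.4  11.1 -40. ]
-50 1 78 [ 53.8   0.5 -45.1] [ 48.1 -12.9 -50. ] [ 57.2  11.4 -40. ]
-40 -1 60 [-49.4   0.7 -35. ] [-53.9 -12.4 -39.8] [-46.1  11.4 -30.4]
-40 1 70 [ 52.1   0.  -35.2] [ 47.4 -13.5 -40. ] [ 55.5  11.7 -30.1]
-30 -1 32 [-49.    0.1 -27.4] [-52.  -12.2 -29.7] [-45.9  11.1 -25.1]
-30 1 41 [ 50.4  -0.7 -27.2] [ 48.  -13.4 -29.9] [ 53.3  10.9 -24.6]
308
((599.170166015625, 38.981956481933594), (46.43732833862305, 50.5367546081543), 69.06385040283203) [600.27535732  39.26949785  52.73252381]
```

```bash
python3 -m inch '[[0,0,0,13.9,-6.5,-15.1,1],[0,0,0,13.9,-6.5,-15.2,1],[0,0,0,-20.4,5.8,-21.2,1],[0,0,0,-20.4,5.8,-21.2,1],[0,0,0,-20.4,5.8,-21.2,1],[0,0,0,-20.4,5.8,-21.2,1],[0,0,0,0,0,0,1]]'
python3 - <<'E'
from h import *
s=state(); T=R.from_euler('xyz',s["tcp_rot"]).as_matrix(); print(s["eef_pos"],np.array([511.1,-252.2,84.7])-s["eef_pos"]); print(T.round(3))
c=cam("side"); cv2.imwrite("pics/s5.png",cv2.resize(c["color"][200:380,320:560,::-1],(800,600),interpolation=cv2.INTER_CUBIC))
E
```

```text
t: 21.2
eef_pos: [543.9, -262.0, 123.3]
tcp_rot: [2.356, 0.002, -1.85]
ft_force: [0.1, -0.0, 1.2]
opening: 1.0
[ 543.93388592 -262.03932367  123.34666879] [-32.83388592   9.83932367 -38.64666879]
[[-0.275 -0.68  -0.679]
 [-0.961  0.194  0.196]
 [-0.002  0.707 -0.707]]
```

View pics/s5.png

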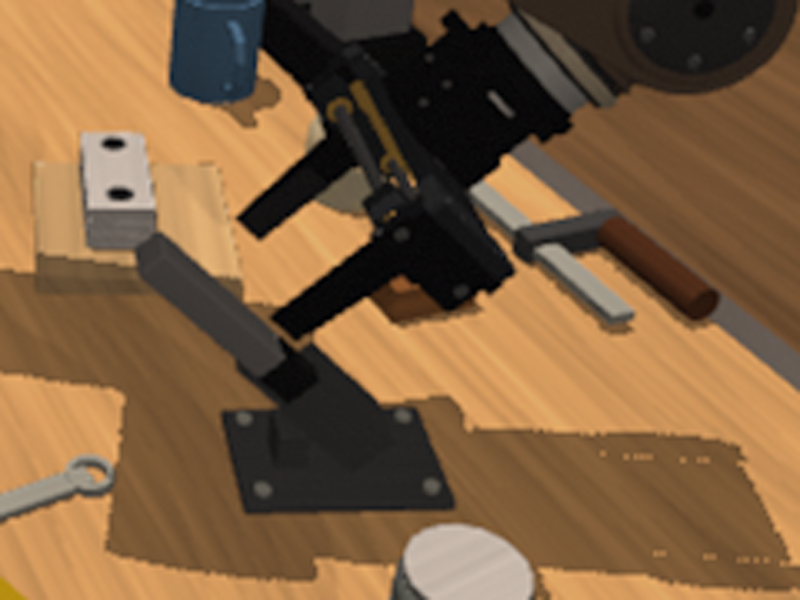

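```bash
python3 -m inch '[[0,0,0,-14,4,-16,1],[0,0,0,-10,3,-12,1],[0,0,0,-6,2,-7,1],[0,0,0,-2.8,0.8,-3.6,1],[0,0,0,0,0,0,1],[0,0,0,0,0,0,1]]'; python3 -m inch '[[0,0,0,0,0,0,-1],[0,0,0,0,0,0,-1],[0,0,0,0,0,0,-1],[0,0,0,0,0,0,-1],[0,0,0,0,0,0,-1],[0,0,0,0,0,0,-1],[0,0,0,0,0,0,-1],[0,0,0,0,0,0,-1],[0,0,0,0,0,0,-1],[0,0,0,0,0,0,-1]]'; python3 -m inch '[[0,0,0,0,0,0,-1],[0,0,0,0,0,0,-1],[0,0,0,0,0,0,-1],[0,0,0,0,0,0,-1],[0,0,0,0,0,0,-1]]'
```

```text
t: 21.85
eef_pos: [514.1, -253.3, 84.8]
tcp_rot: [2.358, 0.001, -1.849]
ft_force: [-0.2, 0.2, 0.1]
opening: 1.002
t: 22.85
eef_pos: [513.4, -253.1, 84.1]
tcp_rot: [2.356, 0.001, -1.849]
ft_force: [-0.3, -0.9, -0.7]
opening: 0.293
t: 23.35
eef_pos: [513.4, -253.1, 84.1]
tcp_rot: [2.356, 0.001, -1.849]
ft_force: [0.3, -1.8, 0.5]
opening: 0.298
```

```bash
python3 -m inch '[[0,0,0,-3.4,1,3.5,-1],[0,0,0,-3.4,1,3.5,-1],[0,0,0,-3.4,1,3.5,-1]]'; python3 -m inch '[[0,0,0,-6.8,1.95,7.07,-1],[0,0,0,-6.8,1.95,7.07,-1],[0,0,0,-6.8,1.95,7.07,-1],[0,0,0,-6.8,1.95,7.07,-1]]'; python3 -m inch '[[0,0,0,-6.8,1.95,7.07,-1],[0,0,0,-10.2,2.9,10.6,-1],[0,0,0,-10.2,2.9,10.6,-1],[0,0,0,0,0,0,-1]]'
```

```text
t: 23.65
eef_pos: [502.9, -249.8, 95.0]
tcp_rot: [2.356, 0.001, -1.849]
ft_force: [0.8, -1.0, -1.3]
opening: 0.294
t: 24.05
eef_pos: [475.2, -241.9, 123.8]
tcp_rot: [2.356, 0.001, -1.849]
ft_force: [0.8, -0.1, -1.4]
opening: 0.293
t: 24.45
eef_pos: [447.9, -234.2, 153.1]
tcp_rot: [2.357, 0.0, -1.85]
ft_force: [0.4, -0.6, -1.9]
opening: 0.294
```

```bash
python3 -m inch '[[0,0,0,0,0,20,-1],[0,0,0,0,0,30,-1],[0,0,0,0,0,20,-1],[-2,-7,0,5,5,5,-1],[-2,-7,0,5,5,5,-1],[-2,-7,0,5,5,5,-1],[-2,-7,0,5,5,0,-1],[-2,-7,0,5,5,0,-1],[-2,-7,0,5,5,0,-1],[0,0,0,0,0,0,-1]]'; python3 -m inch '[[-0.3,-1.3,0,13,20,0,-1],[0,0,0,13,20,0,-1],[0,0,0,13,20,0,-1],[0,0,0,13,20,0,-1],[0,0,0,13,20,0,-1],[0,0,0,13,20,0,-1],[0,0,0,13,20,0,-1],[0,0,0,13,20,0,-1],[0,0,0,13,20,0,-1],[0,0,0,13,20,0,-1]]'; python3 -m inch '[[0,0,0,3,5,0,-1],[0,0,0,0,0,0,-1]]'
```

```text
t: 25.45
eef_pos: [477.2, -203.3, 237.2]
tcp_rot: [3.121, 0.001, -1.849]
ft_force: [1.1, -0.7, -0.4]
opening: 0.292
t: 26.45
eef_pos: [609.1, -3.8, 235.4]
tcp_rot: [3.137, 0.0, -1.849]
ft_force: [0.0, -0.3, -1.4]
opening: 0.296
t: 26.65
eef_pos: [611.8, 0.9, 235.3]
tcp_rot: [3.139, 0.001, -1.847]
ft_force: [0.2, -0.0, -2.2]
opening: 0.295
```

Next I'll lower to about 50 mm above the final height, then measure the lamp.

```bash
python3 -m inch '[[0.1,0.2,0,0,0,-30,-1],[0,0,0,0,0,-30,-1],[0,0,0,0,0,-20,-1],[0,0,0,0,0,0,-1],[0,0,0,0,0,0,-1]]'
python3 - <<'E'
from h import *
c=cam("side"); np.savez("side6.npz",**c); W=cloud(c)
cv2.imwrite("pics/s6.png",cv2.resize(c["color"][150:330,280:520,::-1],(800,600),interpolation=cv2.INTER_CUBIC))
s=state(); print(s["eef_pos"],s["tcp_rot"])
a=np.radians(-16); X=np.array([np.cos(a),np.sin(a),0]); Y=np.array([-X[1],X[0],0])
o=s["eef_pos"]+[0,0,44]; q=(W-o)@np.c_[X,Y,[0,0,1]]
m=(np.abs(q[...,0])<150)&(np.abs(q[...,1])<17)&(np.abs(q[...,2])<25); p=q[m]; print(len(p))
for lo in range(-110,150,10):
    k=(p[:,0]>=lo)&(p[:,0]<lo+10)
    if k.any(): r=p[k]; print(lo,k.sum(),r.min(0).round(1),r.max(0).round(1),np.median(r,0).round(1))
E
```

```text
t: 27.15
eef_pos: [611.8, -0.2, 156.7]
tcp_rot: [3.137, 0.002, -1.849]
ft_force: [0.4, 1.0, -1.8]
opening: 0.296
[ 6.12156929e+02 -1.09132186e-01  1.57343461e+02] [ 3.13871478e+00  2.64647665e-03 -1.84920700e+00]
874
-80 14 [-72.3 -13.9  -9.4] [-70.    8.1   9.1] [-71.9  -6.6   3. ]
-70 58 [-70.  -16.4 -11.8] [-60.1  15.7  11.3] [-65.2 -10.    4.7]
-60 54 [-60.  -16.6 -13.5] [-50.   14.2  10.8] [-55.4 -10.5   5.2]
-50 56 [-49.9 -15.8 -12. ] [-40.1  12.6  11.7] [-44.4 -10.1   5.7]
-40 54 [-39.5 -16.8 -12.8] [-30.   12.3  11.6] [-34.8 -11.3   4.2]
-30 55 [-29.8 -15.9 -11.6] [-20.1  12.9  12.1] [-25.  -11.9   5.5]
-20 48 [-19.9 -16.9 -16.6] [-10.2  16.1  18.5] [-15.5  -8.9   8.5]
-10 4 [ -7.9 -16.3 -17.5] [ -0.8 -15.3 -11.9] [ -2.3 -16.  -15.9]
0 4 [  0.2 -16.9 -18.2] [  9.1 -14.3   1.3] [  2.3 -16.6 -11.7]
10 39 [ 10.8 -15.4 -10.7] [20.   8.2 10.4] [ 15.6 -12.8   4.4]
20 53 [ 20.1 -16.4 -11.5] [29.6 13.7 11.4] [ 25.1 -12.5   5.2]
30 45 [ 30.1 -16.2 -12.5] [39.4  8.9 10.2] [ 34.7 -12.9   4.7]
40 50 [ 40.2 -16.8 -12. ] [49.9  6.3 10.9] [ 45.1 -13.1   4. ]
50 42 [ 50.1 -17.  -12.3] [59.7  2.6 11.1] [ 54.8 -13.2   4.7]
60 48 [ 60.  -16.9 -12.9] [69.7  5.3 11.7] [ 64.6 -13.1   2.3]
70 50 [ 70.  -16.8 -12.8] [79.9  5.6 10.9] [ 75.  -13.4   3.6]
80 45 [ 80.2 -16.8 -11.4] [90.   6.7  9.8] [ 85.4 -13.6   4.1]
90 44 [ 90.2 -16.9 -11.7] [99.8  5.8 10. ] [ 94.6 -14.4   4.5]
100 34 [100.2 -16.9 -11.4] [109.8   6.7   9.9] [104.7 -12.9   6.5]
110 44 [110.3 -16.7 -11.9] [119.9   8.    9.4] [114.7 -14.2   3.2]
120 33 [120.  -16.9 -13.2] [127.4   5.2   9.3] [123.4 -14.6   3.9]
```

View pics/s6.png

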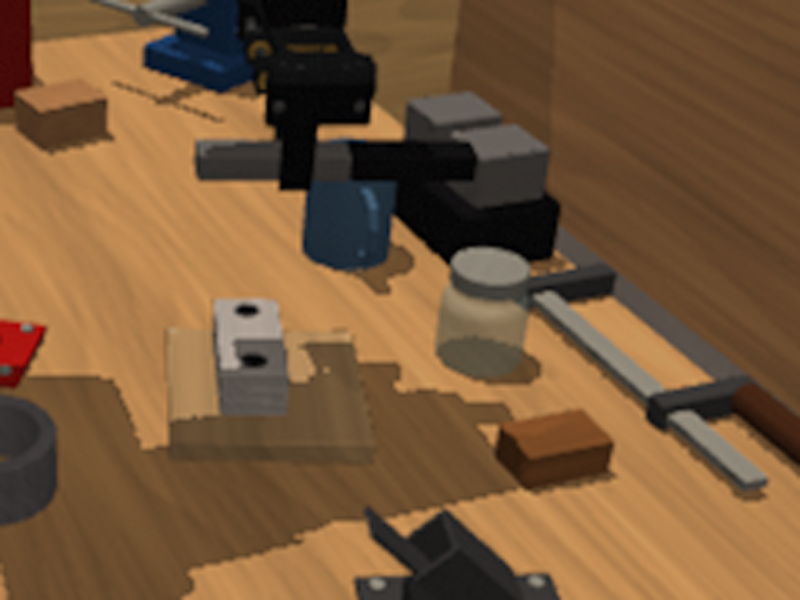

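The lamp is held level, spanning (195,160) to (475,160), and the pile shows as one straight block at (250,355). I'll lower to the final height and check the pile's faces layer by layer.

```bash
python3 -m inch '[[0,0,0,-0.4,0.9,-20,-1],[0,0,0,0,0,-15,-1],[0,0,0,0,0,-7,-1],[0,0,0,0,0,-3.5,-1],[0,0,0,0,0,0,-1],[0,0,0,0,0,0,-1],[0,0,0,0,0,0,-1],[0,0,0,0,0,0,-1],[0,0,0,0,0,0,-1],[0,0,0,0,0,0,-1]]'
python3 - <<'E'
from h import *
s=state(); print(s["eef_pos"],s["tcp_rot"],s["opening"],s["ft_force"],abs(s["qvel"]).max())
a=np.radians(-18.9); X=np.array([np.cos(a),np.sin(a),0]); Y=np.array([-X[1],X[0],0])
c=dict(np.load("side6.npz")); W=cloud(c); q=(W-[590,7,17])@np.c_[X,Y,[0,0,1]]
m=(np.abs(q[...,0])<22)&(q[...,1]<-45)&(q[...,1]>-65)&(q[...,2]>1)
for i in range(3):
    k=m&(q[...,2]>12*i+2)&(q[...,2]<12*i+11); print("end face layer",i,k.sum(),np.median(q[k][:,1]).round(1))
m=(np.abs(q[...,1])<50)&(np.abs(q[...,0]+25)<8)&(q[...,2]>1)
for i in range(3):
    k=m&(q[...,2]>12*i+2)&(q[...,2]<12*i+11); print("long face layer",i,k.sum(),np.median(q[k][:,0]).round(1) if k.any() else None)
c=cam("side"); W=cloud(c); o=s["eef_pos"]+[0,0,44]; b=np.radians(-16); X=np.array([np.cos(b),np.sin(b),0]); Y=np.array([-X[1],X[0],0])
p=((W-o)@np.c_[X,Y,[0,0,1]]); p=p[(np.abs(p[...,0])<150)&(np.abs(p[...,1])<17)&(np.abs(p[...,2])<14)]
x0,x1=np.percentile(p[:,0],[0.3,99.7]); light=o+((x0+x1)/2-50)*X; print("lamp ends",x0.round(1),x1.round(1),"light",light.round(1),"bottom",(o[2]-11.6).round(1))
for n in("lamp","mug","jar","paint_tin"): 
    r=look_for(n,"side"); print(n,[(round(d["score"],2),np.round(np.array(d["box"])*[640,480,640,480])) for d in r[:1]])
cv2.imwrite("pics/s7.png",c["color"][...,::-1])
E
```

```text
t: 28.2
eef_pos: [611.4, 1.5, 110.8]
tcp_rot: [3.138, 0.003, -1.849]
ft_force: [-0.6, 0.8, -1.3]
opening: 0.294
[611.42590474   1.46554351 110.82987916] [ 3.13800553e+00  2.76837044e-03 -1.84868772e+00] 0.29427042466789216 [-0.59671223  0.7543925  -1.26299776] 0.0005216011328795185
end face layer 0 55 -56.2
end face layer 1 54 -56.6
end face layer 2 52 -54.7
long face layer 0 14 -27.1
long face layer 1 7 -27.0
long face layer 2 14 -26.9
lamp ends -71.9 125.9 light [589.3   7.8 154.8] bottom 143.2
lamp [(0.72, array([338., 211., 418., 223.]))]
mug [(0.57, array([374., 192., 400., 234.]))]
jar [(0.73, array([413., 226., 439., 264.]))]
paint_tin [(0.86, array([431., 359., 481., 435.]))]
```

View pics/s7.png

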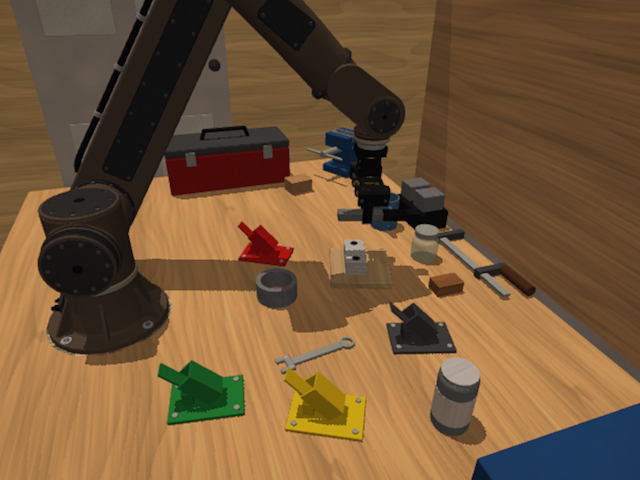

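The lamp is level over the pile, spanning (338,215) to (447,215), and the bystanders look undisturbed. Handing in.

```bash
python3 -c "
from cell import ticket; print(ticket.job_done())"
```

```text
the job is handed in; nothing more can be done
None
```

Both loose plates are stacked on plate_a and released. The lamp is out of its holder and held level above the pile with its light strip facing down. The job was handed in at about 28 s.

**Pile:** I squeezed all three plates together with the gripper before letting go, and the opening matched one plate's width. The long faces then agreed within 0.2 mm by depth. On the end face, the lower two plates agreed within 0.4 mm and the top one read 1.5–2 mm off. That is about the camera's own error, so I did not correct it. I did not get a clear top view of the holes on the finished pile because the arm blocked it.

**Lamp:** The centre of the light strip is about 1 mm from the pile's centre, and the underside is about 89 mm above the pile. It was still and tilted by less than 1°. The wrist felt only the lamp's weight, so it was touching nothing else.

**What disagreed:** The reported TCP lies about 25 mm beyond the real fingertips along the tool axis, so my first grasp closed in the air above a plate. I measured the offset with the depth image and allowed for it from then on. Nothing was disturbed, and the bystanders looked unmoved in the last picture.

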